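# Get the stone plate out from under the spice caddy

## Robot

A 7-joint arm with a two-finger parallel gripper is mounted at the origin on a cart in front of the work surface, level with it; the furniture and walls round the work are solid. World frame = base frame: x ahead of the robot, y to its left, z up, the work surface at z = 0. Lengths are in m, angles in rad, forces in N, time in s.
With the tool pointing down it reaches from about 0.4 to 0.85 m from the base axis. Payload 10.4 kg.
Tool frame: the origin (TCP) lies at the very end of the fingers, on their centre line; the grasp point (between the pads) lies 19 mm behind it; z points along the fingers, y is the line along which they close (so a half turn about z gives the same grasp; the last joint's range is limited). The gripper opens to 87 mm and grips with 3 to 60 N. Pads are 19 mm wide; open, the fingers measure 117 mm over their backs; the gripper's body (75 mm by 190 mm) begins 51 mm behind the grasp point.
Start: joints at [1.091, 0.332, -0.065, 1.46, 0.022, 1.35, -0.088], TCP at [0.276, -0.561, 0.223] pointing down, gripper open.
Joint ranges: [-2.6, 2.6], [-0.5, 2.12], [-1.47, 1.34], [0.16, 2.42], [-1.27, 4.41], [0.06, 2.06], [-2.6, 2.6]. Speed limits (rad/s): [2.22, 2.22, 2.79, 2.79, 3.14, 3.14, 3.14].

## Interface

Orientations are given as a unit quaternion [x, y, z, w].
In Python, from bench import * gives the robot as it stands.
- The arm moves only by the tool step_arm, never from a script. Its arguments are lists of equal length, an entry for each row: "delta_pos": the shift along the world's x, y, z in units of 25 mm (1.0 is 25 mm), a list of three; "turn": the turn about the world's z in units of 0.12 rad (1.0 is 0.12 rad). In form: {"delta_pos": [[tx, ty, tz], ...], "turn": [turn, ...]}. A call has 1 to 12 rows; each row shifts and turns the commanded pose from where the row before left it; what a row does not reach is not made up. A row lasts 1/10 s, in which the tool goes at most 50 mm and 8.59 degrees, less where a joint would pass 70% of its speed; a pose out of reach is approached as far as the arm can. A call with a number of a shift or a turn outside -1 to 1 is refused whole. A call with a gripper value outside its range is refused whole. "grip" is the closure, from 0 (fully open) to 1 (shut), set as the call begins (left out, the last holds). The fingers move at their own pace and stop on an object; "newtons" is the grip in N (left out, the last holds). Time passes only in rows, so rows that do not move let the fingers close. It gives the time, the measured TCP pose, the force, the opening and the grip force at its end, in the units of the state.
- read_state(): the state, without advancing time (a new reading comes with each control period).
- camera(name): name is "side" or "top"; returns a dict with "image" (480x640x3 uint8, red, green, blue), "z_map" (480x640 float32, m along the optical axis (not along the pixel's ray), 0 where there is no reading), "mtx" (3x3 intrinsics, pixels), "view" (4x4, takes a point from world to camera coordinates). Camera axes: x right, y up, looking along -z (the intrinsics and any distortion apply to the point x, -y, -z); pixel columns grow to the right and rows downward; lengths in m; the calibration is good to about 2 mm. A picture is of the moment at which its call begins.
- close_job(): hands the job in; it is judged then, once.
The state is a dict: "time": time; "joint_positions": joint angles; "joint_vel": joint speeds; "joint_torque": joint torques, N m; "ee_pos": TCP position; "eef_rot": TCP orientation; "ft_force": force on the tool from outside, world axes, zero at the start; "torque": the same for the moment, N m; "width": finger opening in m; "grip_force": force on a finger pad.
Only numpy, scipy, OpenCV 4.12 (cv2) and the standard library are available. Lean on these libraries where they do the work, as an engineer would, in place of code of your own. Each camera call takes 0.05 s, during which the arm holds its last target. There are 200 camera calls.

## Task

The round grey stone plate is wanted out of the middle of the stack: lift the spice caddy off it by its handle, jars and all, and stand it aside, then slide the plate across, without lifting or tipping it, until it lies wholly on the wooden cutting board beside the stack. After that put the caddy back, set down gently in the middle of the round marble slab that was under the plate. Keep the two spice jars upright in the caddy, leave the slab and the board where they are, and do not disturb the other things standing around.

Things in the scene. Friction and masses are not known exactly. Their poses are not given: they have to be found in the camera images.
- slab: round white marble slab, 180 mm diameter, 22 mm thick, about 1.5 kg, loose on the worktop, bottom of the stack; origin at the centre of its underside, z up
- plate: round grey stone plate, 150 mm diameter, 18 mm thick, rim rounded by 3 mm, 0.4 to 0.85 kg, no handle, lying on the slab and under the caddy at the start, roughly centred; origin at the centre of its underside, z up
- caddy: open wooden spice carrier on the plate, any yaw, 66 (its x) x 120 (its y) x 150 mm high, 0.5 to 0.6 kg with its jars; origin at the centre of its underside, z up. Walls 30 mm high, floor 6 mm thick. Handle: a bar along the caddy's x over its middle, 66 mm long, 14 mm thick (y), 130 to 150 mm above the underside, on end posts that leave 50 mm of it free
- jar_tall: spice jar with a wooden cap, 47 mm diameter, 88 mm high, standing loose in the caddy's +y half; origin at the centre of its underside, z up
- jar_short: smaller spice jar with a wooden cap, 42 mm diameter, 70 mm high, standing loose in the caddy's -y half; origin at the centre of its underside, z up
- board: oak cutting board lying on the worktop beside the stack, left or right of it, 235 mm (its x) by 340 mm (its y) by 20 mm (18 mm inside its shallow groove, where things rest), loose, about 0.9 kg; one long edge faces the slab at a gap of 5 to 45 mm; origin at the centre of its underside, z up
- pepper_mill: dark wooden pepper mill, 58 mm diameter, 160 mm high, a bystander right before or behind the stack; origin at the centre of its underside
- honey: honey jar with a grey lid, 71 mm diameter, 110 mm high, a bystander right before or behind the stack; origin at the centre of its underside
- tin_tall: tall food tin, 76 mm diameter, 110 mm high, a bystander at the left or right end of the work; origin at the centre of its underside
- jar_white: glass jar with a white lid, 77 mm diameter, 101 mm high, a bystander at the left or right end of the work; origin at the centre of its underside
Not all that is in view belongs to the job. What is shaped like the jar_tall but pink is not meant.

How it is judged:
On the way, in this order (a step that is already met when the one before it is completed fails the run):
1. the caddy stands aside, off the stack, released (height (world z) of caddy below 0.03 m and horizontal distance between caddy and plate above 0.11 m and angle between caddy's own z axis and vertical below 0.1 rad and linear speed of caddy below 0.03 m/s and contact force between the fingers and caddy below 0.3 N), for 0.2 s.
2. the plate lies wholly on the board, flat (x of plate in the frame of board between -0.045 and 0.045 m and y of plate in the frame of board between -0.098 and 0.098 m and height (world z) of plate between 0.012 and 0.0235 m and angle between plate's own z axis and vertical below 0.04 rad and linear speed of plate below 0.02 m/s), for 0.2 s.
3. the caddy stands on the slab again (horizontal distance between caddy and slab below 0.022 m and height (world z) of caddy between 0.017 and 0.028 m and angle between caddy's own z axis and vertical below 0.06 rad and linear speed of caddy below 0.02 m/s and contact force between the fingers and caddy below 0.3 N), for 0.2 s.
At the end, for the whole second after the job is handed in: the plate lies flat and at rest wholly on the board (overhanging its edge by no more than 2.5 mm), the caddy stands upright and at rest on the marble slab, its centre within 22 mm of the slab's centre, released, with both jars upright in it (all of step 2 and all of step 3 and angle between each of jar_tall, jar_short's own z axis and vertical below 0.15 rad and z of jar_tall in the frame of caddy between 0 and 0.02 m and horizontal distance between each of jar_tall, jar_short and caddy below 0.05 m and z of jar_short in the frame of caddy between 0 and 0.02 m); the robot touches nothing.
It fails at once if the plate is lifted (its underside over 50 mm above the worktop) or tips by more than 0.15 rad (height (world z) of plate above 0.05 m or angle between plate's own z axis and vertical above 0.15 rad).
It fails at once if the caddy is dropped (falls faster than 0.5 m/s out of the hand) (linear speed of caddy above 0.5 m/s and contact force between the fingers and caddy below 0.2 N).
It fails at once if a jar in the caddy tips by more than 0.5 rad (angle between any of jar_tall, jar_short's own z axis and vertical above 0.5 rad).
It fails at once if the slab or the board is shifted by more than 30 mm (distance of any of slab, board from where it was at the start of the episode above 0.03 m).
It fails at once if the pepper mill, honey jar, food tin or white-lidded jar is shifted by more than 30 mm or tipped by more than 0.3 rad (distance of any of pepper_mill, honey, tin_tall, jar_white from where it was at the start of the episode above 0.03 m or angle between any of pepper_mill, honey, tin_tall, jar_white's own z axis and vertical above 0.3 rad).
It also fails if it takes over 72 s, if anything falls off the work surface, if the arm or the gripper's body presses on something with over 40 N, if the wrist force passes 120 N, or if a joint passes its speed limit or range.

## Working session

There is one attempt and no reset: what is moved stays moved. The work goes in short steps, Python scripts to look and compute and a tool call to move; the robot and the scene stay as the last step left them, time stands still between calls to the robot, and variables do not carry over. Pictures are saved under pics/ and viewed, at most 10 in all, crops included, and the job is handed in when it is done.

Besides the shell and the picture viewer there is one more tool, called after "Request:" as name(argument=value, ...), one argument or row to a line, values as JSON. step_arm: Moves the arm, as the interface text tells. Shifts and turns lie within -1 to 1; 1 stands for 25 mm of shift or 0.12 rad of turn. Its arguments: {"type":"object","properties":{"delta_pos":{"type":"array"},"turn":{"type":"array"},"grip":{"type":"number"},"newtons":{"type":"number"}},"required":["delta_pos","turn"]}

```bash
mkdir -p pics; cat > h.py <<'E'
from bench import *
import numpy as np, cv2
def world(c):
    z=c["z_map"]; K=c["mtx"]; v,u=np.mgrid[0:480,0:640]
    p=np.stack([(u-K[0,2])/K[0,0]*z,-(v-K[1,2])/K[1,1]*z,-z,np.ones_like(z)],-1)
    w=p@np.linalg.inv(c["view"]).T
    w=w[...,:3]; w[z==0]=np.nan
    return w
E
python3 - <<'E'
from h import *
for n in("top","side"):
    c=camera(n); cv2.imwrite(f"pics/{n}0.png",c["image"][...,::-1]); np.savez(f"{n}0.npz",**c)
    print(n,c["mtx"].round(1).tolist(),np.linalg.inv(c["view"]).round(3).tolist(),(c["z_map"]==0).mean())
print(read_state())
E
```

```text
top [[520.1, 0.0, 316.8], [0.0, 520.1, 243.1], [0.0, 0.0, 1.0]] [[0.006, 0.994, -0.109, 0.411], [-1.0, 0.006, 0.003, 0.005], [0.003, 0.109, 0.994, 1.271], [0.0, 0.0, 0.0, 1.0]] 0.0038704427083333334
side [[462.6, 0.0, 322.5], [0.0, 462.6, 236.3], [0.0, 0.0, 1.0]] [[-0.633, 0.65, -0.42, 0.006], [-0.774, -0.522, 0.358, 0.477], [0.014, 0.552, 0.834, 1.181], [0.0, 0.0, 0.0, 1.0]] 0.004176432291666666
{'time': 0.1, 'joint_positions': array([ 1.09138977,  0.33283309, -0.06468634,  1.46083693,  0.02159278,
        1.3498924 , -0.08850443]), 'joint_vel': array([ 0.00056484, -0.00211701, -0.00143882, -0.00137748,  0.00112859,
        0.00102675, -0.00013997]), 'joint_torque': array([ 1.62150034e-03, -6.24542069e+01,  2.44579482e-02, -3.90719819e+01,
       -6.15482521e-02,  3.64375266e-02,  2.81282513e-05]), 'ee_pos': array([ 0.27552163, -0.56061791,  0.22182796]), 'eef_rot': array([ 9.74028989e-01,  2.26422442e-01, -1.70224228e-04, -6.14239762e-04]), 'ft_force': array([-0.06477857, -0.62381947, -0.59231192]), 'torque': array([-0.01887528,  0.02842584,  0.06012456]), 'grip_force': 0.0, 'width': 0.08674583163418455}
```

View pics/top0.png

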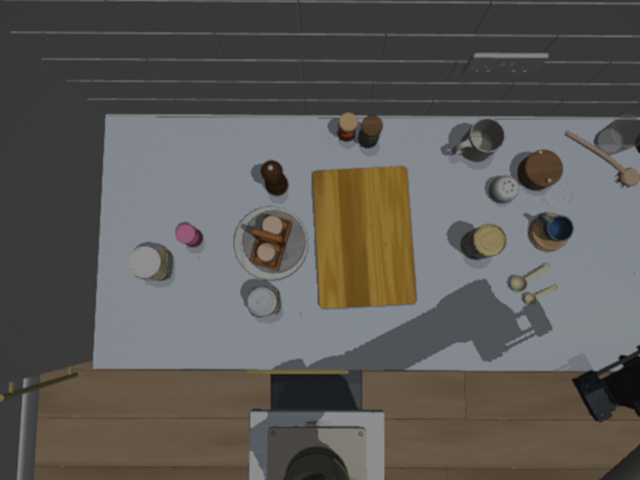

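View pics/side0.png

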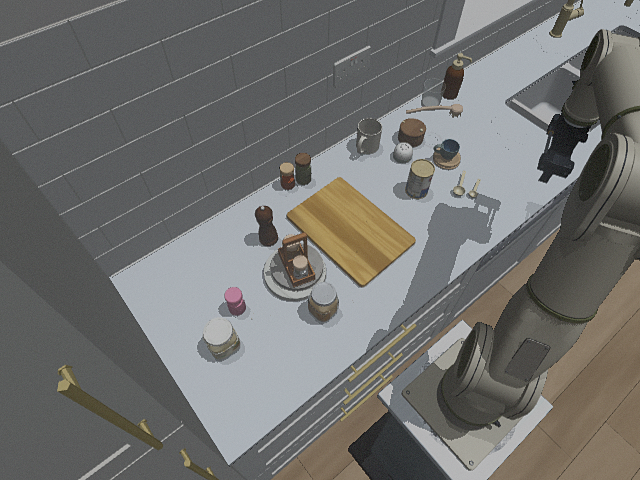

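The top view shows the stack at (270,243), board at (365,237), mill (275,178), honey (263,302), white-lidded jar (150,262), tin (485,242) and the pink decoy (188,235). The side view agrees. Next I measure positions.

```bash
cat > m.py <<'E'
from h import *
def blobs(c):
    return world(c)
if __name__=="__main__":
    W={}
    for n in("top","side"):
        c=np.load(f"{n}0.npz"); w=world(c); im=c["image"].astype(int); W[n]=(w,im)
        z=w[...,2]; x=w[...,0]; y=w[...,1]
        def rep(name,m):
            p=w[m][:,:2].astype(np.float32)
            if len(p)<15: print(n,name,len(p)); return
            (cx,cy),r=cv2.minEnclosingCircle(p); rr=cv2.minAreaRect(p)
            print(n,name,len(p),"circ",round(cx,3),round(cy,3),round(r,3),"rect",np.round(rr[0],3),np.round(rr[1],3),round(rr[2],1),"z",round(float(np.median(w[m][:,2])),3))
        def near(a,b,r): return np.hypot(x-a,y-b)<r
        ww=(x>.1)&(x<.8)
        # worktop check
        print("table z",np.nanmedian(z[near(.35,-.05,.02)]))
        st=near(.42,.11,.14)
        for lo,hi,nm in((.125,.16,"handle"),(.08,.1,"jar tall cap"),(.068,.082,"short"),(.03,.045,"plate+"),(.013,.028,"slab")):
            rep(nm,near(.41,.115,.12)&(z>lo)&(z<hi))
        R,G,B=im[...,0],im[...,1],im[...,2]
        rep("board",(R-B>60)&(z>.008)&(z<.03)&(y<.1)&(y>-.3))
        # objects > 60mm tall
        m=((z>.05)&(z<.25)&(x>.15)&(x<.75)&(y>-.5)&(y<.6)).astype(np.uint8)
        k,l,s,ce=cv2.connectedComponentsWithStats(m)
        for i in range(1,k):
            if s[i,4]>60:
                mm=l==i; top=np.nanpercentile(z[mm],97); rep(f"obj{ce[i].round()}",mm&(z>top-.012))
E
python3 m.py
```

```text
table z 0.000670804845192774
top handle 0
top jar tall cap 181 circ 0.437 0.121 0.068 rect [0.435 0.128] [0.127 0.068] 6.7 z 0.086
top short 144 circ 0.45 0.114 0.081 rect [0.449 0.122] [0.072 0.156] 87.0 z 0.071
top plate+ 418 circ 0.458 0.112 0.082 rect [0.472 0.087] [0.157 0.106] 28.5 z 0.041
top slab 513 circ 0.451 0.093 0.11 rect [0.45  0.093] [0.2   0.117] 87.0 z 0.022
top board 12953 circ 0.565 -0.112 0.199 rect [ 0.566 -0.112] [0.336 0.232] 3.3 z 0.018
top obj[ 65. 257.] 1070 circ 0.506 0.541 0.243 rect [0.506 0.54 ] [0.006 0.486] 90.0 z 0.242
top obj[272. 175.] 148 circ 0.695 0.105 0.018 rect [0.696 0.106] [0.034 0.033] 63.5 z 0.148
top obj[270. 240.] 216 circ 0.547 0.109 0.033 rect [0.546 0.109] [0.066 0.014] 74.3 z 0.19
top obj[186. 234.] 318 circ 0.56 0.305 0.023 rect [0.56  0.304] [0.044 0.044] 64.2 z 0.088
top obj[486. 241.] 886 circ 0.547 -0.386 0.038 rect [ 0.547 -0.386] [0.073 0.074] 44.7 z 0.108
top obj[149. 263.] 835 circ 0.494 0.39 0.037 rect [0.494 0.389] [0.072 0.072] 9.9 z 0.101
top obj[263. 301.] 696 circ 0.407 0.124 0.033 rect [0.407 0.124] [0.064 0.064] 0.4 
[... 514 characters left out ...]
02 rect [ 0.568 -0.112] [0.34  0.237] 3.2 z 0.018
side obj[421. 174.] 386 circ 0.549 -0.386 0.04 rect [ 0.549 -0.386] [0.075 0.075] 4.5 z 0.107
side obj[265. 220.] 114 circ 0.697 0.107 0.021 rect [0.697 0.108] [0.036 0.037] 45.7 z 0.147
side obj[296. 258.] 160 circ 0.548 0.11 0.033 rect [0.549 0.11 ] [0.067 0.018] 73.7 z 0.188
side obj[176. 405.] 198 circ 0.487 0.558 0.259 rect [0.485 0.543] [0.059 0.518] 82.8 z 0.243
side obj[323. 299.] 486 circ 0.409 0.125 0.033 rect [0.41  0.126] [0.064 0.064] 74.0 z 0.109
side obj[233. 297.] 234 circ 0.563 0.306 0.024 rect [0.563 0.305] [0.044 0.046] 74.2 z 0.088
side obj[219. 336.] 674 circ 0.496 0.391 0.037 rect [0.495 0.391] [0.071 0.071] 20.4 z 0.101
```

```bash
cat > fit.py <<'E'
from h import *
from scipy.optimize import least_squares
def circ(p,r):
    f=lambda q:np.hypot(p[:,0]-q[0],p[:,1]-q[1])-r
    s=least_squares(f,p.mean(0),loss="soft_l1",f_scale=.002); return s.x,np.median(abs(s.fun))
def rim(w,sel,c0,rlo,rhi):
    # outermost selected point per angular bin
    d=w[sel][:,:2]-c0; a=np.round(np.degrees(np.arctan2(d[:,1],d[:,0]))/5); r=np.hypot(*d.T)
    o=[]
    for k in np.unique(a):
        i=np.where(a==k)[0]; j=i[np.argmax(r[i])]
        if rlo<r[j]<rhi:o.append(d[j]+c0)
    return np.array(o)
if __name__=="__main__":
    c0=np.array([.547,.11])
    for n in("top","side"):
        w=world(np.load(f"{n}0.npz")); z=w[...,2]; near=np.hypot(w[...,0]-c0[0],w[...,1]-c0[1])
        p=w[(z>.178)&(z<.21)&(near<.06)][:,:2]; ev,E=np.linalg.eigh(np.cov(p.T))
        print(n,"handle",p.mean(0).round(4),"yaw x",np.arctan2(E[1,1],E[0,1]))
        for nm,lo,hi,r in(("slab",.015,.027,.09),("plate",.034,.044,.075)):
            q=rim(w,(z>lo)&(z<hi)&(near<.12),c0,r-.015,r+.015)
            if len(q)>8: print(nm,len(q),*circ(q,r))
        for nm,lo,hi in(("tall",.128,.145),("short",.108,.124)):
            s=(z>lo)&(z<hi)&(near<.06)&(near>.0); p=w[s][:,:2]; print(nm,len(p),np.median(p,0).round(3))
E
python3 fit.py
```

```text
top handle [0.5453 0.1087] yaw x 1.2927325393734528
slab 58 [0.54781767 0.11378744] 0.0009572045671527585
plate 72 [0.54939676 0.105055  ] 0.0009471348946656702
tall 302 [0.574 0.101]
short 276 [0.516 0.116]
side handle [0.5469 0.1113] yaw x 1.2853427785418272
slab 45 [0.55109891 0.1138456 ] 0.001096927917299248
plate 63 [0.55232396 0.10580498] 0.0013102536945671511
tall 110 [0.56  0.105]
short 209 [0.521 0.117]
```

Request:
step_arm(
  delta_pos=[
    [0.3, 0.745, 0.26],
    [0.3, 0.745, 0.26],
    [0.3, 0.745, 0.26],
    [0.3, 0.745, 0.26],
    [0.3, 0.745, 0.26],
    [0.3, 0.745, 0.26],
    [0.3, 0.745, 0.26],
    [0.3, 0.745, 0.26],
    [0.3, 0.745, 0.26],
    [0.3, 0.745, 0.26],
    [0.3, 0.745, 0.26],
    [0.3, 0.745, 0.26],
  ],
  turn=[0.19, 0.19, 0.19, 0.19, 0.19, 0.19, 0.19, 0.19, 0.19, 0.19, 0.19, 0.19],
  grip=0,
)

```text
time: 1.3
ee_pos: [0.3663, -0.3359, 0.3011]
eef_rot: [0.934, 0.358, 0.0, 0.0]
ft_force: [0.2, -0.5, -0.0]
width: 0.0867
grip_force: 0.0
```

Request:
step_arm(
  delta_pos=[
    [0.3, 0.745, 0],
    [0.3, 0.745, 0],
    [0.3, 0.745, 0],
    [0.3, 0.745, 0],
    [0.3, 0.745, 0],
    [0.3, 0.745, 0],
    [0.3, 0.745, 0],
    [0.3, 0.745, 0],
    [0.3, 0.745, 0],
    [0.3, 0.745, 0],
    [0.3, 0.745, 0],
    [0.3, 0.745, 0],
  ],
  turn=[0.19, 0.19, 0.19, 0.19, 0.19, 0.19, 0.19, 0.19, 0.19, 0.19, 0.19, 0.19],
)

```text
time: 2.5
ee_pos: [0.4563, -0.1124, 0.3006]
eef_rot: [0.876, 0.482, 0.0, 0.0]
ft_force: [-0.6, 0.1, -0.7]
width: 0.0869
grip_force: 0.0
```

Request:
step_arm(
  delta_pos=[
    [0.3, 0.745, 0],
    [0.3, 0.745, 0],
    [0.3, 0.745, 0],
    [0.3, 0.745, 0],
    [0.3, 0.745, 0],
    [0.3, 0.745, 0],
    [0.3, 0.745, 0],
    [0.3, 0.745, 0],
    [0.3, 0.745, 0],
    [0.3, 0.745, 0],
    [0.3, 0.745, 0],
    [0, 0, 0],
  ],
  turn=[0.19, 0.19, 0.19, 0.19, 0.19, 0.19, 0.19, 0.19, 0.19, 0.19, 0.19, 0],
)

```text
time: 3.7
ee_pos: [0.5385, 0.0946, 0.3003]
eef_rot: [0.808, 0.589, 0.0, -0.001]
ft_force: [0.2, 0.9, -0.1]
width: 0.087
grip_force: 0.0
```

Request:
step_arm(
  delta_pos=[
    [0.15, 0.31, 0],
    [0.15, 0.31, 0],
    [0, 0, -0.7],
    [0, 0, -0.7],
    [0, 0, -0.7],
    [0, 0, -0.7],
    [0, 0, -0.7],
    [0, 0, -0.7],
    [0, 0, -0.5],
    [0, 0, -0.5],
    [0, 0, -0.35],
    [0, 0, 0],
  ],
  turn=[0.12, 0.12, 0, 0, 0, 0, 0, 0, 0, 0, 0, 0],
)

```text
time: 4.9
ee_pos: [0.5452, 0.1063, 0.1608]
eef_rot: [0.801, 0.599, -0.001, -0.0]
ft_force: [-0.5, -0.5, 1.1]
width: 0.0867
grip_force: 0.0
```

```bash
python3 - <<'E'
from h import *
c=camera("side"); cv2.imwrite("pics/g.png",cv2.resize(c["image"][180:340,200:400,::-1],None,fx=4,fy=3.75)[:600])
E
```

```text
(no output)
```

View pics/g.png

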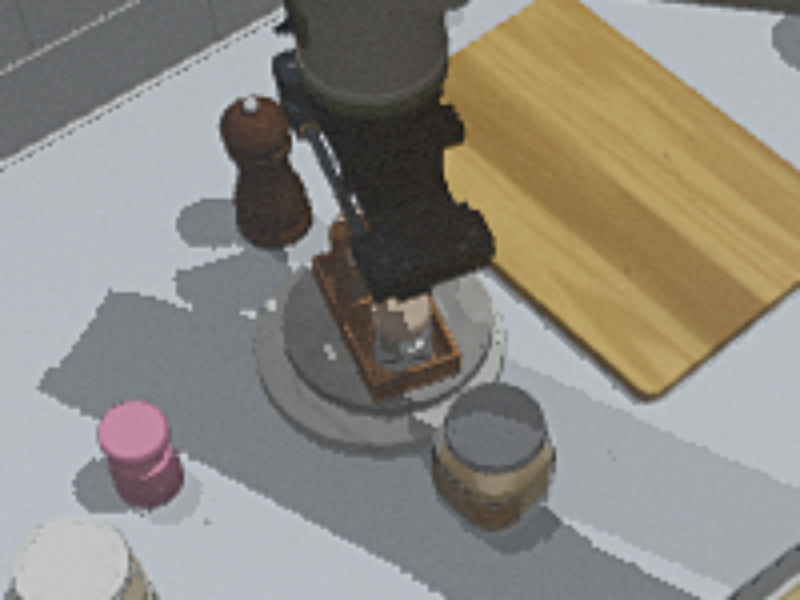

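The gripper is over the handle at about (400,250), with mill and honey clear. I close on it.

Request:
step_arm(
  delta_pos=[
    [0, 0.12, 0],
    [0, 0, 0],
    [0, 0, 0],
    [0, 0, 0],
    [0, 0, 0],
    [0, 0, 0],
    [0, 0, 0],
    [0, 0, 0],
    [0, 0, 0],
    [0, 0, 0],
  ],
  turn=[0, 0, 0, 0, 0, 0, 0, 0, 0, 0],
  grip=1,
  newtons=30,
)

```text
time: 5.95
ee_pos: [0.5463, 0.1093, 0.1621]
eef_rot: [0.801, 0.599, 0.001, 0.0]
ft_force: [4.2, -1.9, 2.6]
width: 0.0152
grip_force: 2.0
```

Request:
step_arm(
  delta_pos=[
    [0, 0, 0.1],
    [0, 0, 0.2],
    [0, 0, 0.3],
    [0, 0, 0.3],
    [0, 0, 0.3],
    [0, 0, 0.3],
    [0, 0, 0.3],
    [0, 0, 0.2],
    [0, 0, 0.1],
    [0, 0, 0],
  ],
  turn=[0, 0, 0, 0, 0, 0, 0, 0, 0, 0],
)

```text
time: 6.95
ee_pos: [0.5458, 0.1095, 0.2146]
eef_rot: [0.801, 0.599, 0.0, 0.0]
ft_force: [-0.7, -0.0, -5.9]
width: 0.0136
grip_force: 29.9
```

Request:
step_arm(
  delta_pos=[
    [0, 0, 0.2],
    [0, 0, 0.4],
    [0, 0, 0.5],
    [0, 0, 0.5],
    [0, 0, 0.4],
    [0, 0.1, 0.2],
    [0, 0.2, 0.1],
    [0, 0.35, 0],
    [-0.1, 0.5, 0],
    [-0.2, 0.5, 0],
    [-0.3, 0.5, 0],
    [-0.4, 0.5, 0],
  ],
  turn=[0, 0, 0, 0, 0, 0, 0, 0, 0, 0, 0, 0],
)

```text
time: 8.15
ee_pos: [0.5197, 0.1772, 0.2716]
eef_rot: [0.801, 0.599, -0.0, -0.0]
ft_force: [-0.1, 0.1, -6.6]
width: 0.0138
grip_force: 29.9
```

Request:
step_arm(
  delta_pos=[
    [-0.5, 0.5, 0],
    [-0.5, 0.5, 0],
    [-0.5, 0.5, 0],
    [-0.5, 0.5, 0],
    [-0.5, 0.5, 0],
    [-0.5, 0.5, 0],
    [-0.5, 0.4, 0],
    [-0.5, 0.27, 0],
    [-0.5, 0.1, 0],
    [-0.4, 0, 0],
    [-0.24, 0, 0],
    [-0.1, 0, 0],
  ],
  turn=[0, 0, 0, 0, 0, 0, 0, 0, 0, 0, 0, 0],
)

```text
time: 9.35
ee_pos: [0.3894, 0.2695, 0.272]
eef_rot: [0.801, 0.598, 0.0, 0.0]
ft_force: [0.6, 0.5, -5.7]
width: 0.0137
grip_force: 30.0
```

Request:
step_arm(
  delta_pos=[
    [0, 0, 0],
    [0, 0, -0.2],
    [0, 0, -0.4],
    [0, 0, -0.5],
    [0, 0, -0.5],
    [0, 0, -0.5],
    [0, 0, -0.5],
    [0, 0, -0.5],
    [0, 0, -0.5],
    [0, 0, -0.4],
    [0, 0, -0.3],
    [0, 0, -0.2],
  ],
  turn=[0, 0, 0, 0, 0, 0, 0, 0, 0, 0, 0, 0],
)

```text
time: 10.55
ee_pos: [0.3896, 0.2699, 0.1586]
eef_rot: [0.801, 0.599, -0.0, -0.0]
ft_force: [-0.2, 0.4, -5.4]
width: 0.0134
grip_force: 29.9
```

Request:
step_arm(
  delta_pos=[
    [0, 0, -0.25],
    [0, 0, -0.25],
    [0, 0, -0.25],
    [0, 0, -0.2],
    [0, 0, -0.12],
    [0, 0, -0.12],
    [0, 0, -0.1],
    [0, 0, -0.08],
    [0, 0, 0],
  ],
  turn=[0, 0, 0, 0, 0, 0, 0, 0, 0],
)

```text
time: 11.45
ee_pos: [0.3896, 0.2699, 0.1249]
eef_rot: [0.801, 0.599, -0.0, 0.0]
ft_force: [-0.0, -1.0, -4.0]
width: 0.0139
grip_force: 29.9
```

Request:
step_arm(
  delta_pos=[
    [0, 0, -0.05],
    [0, 0, -0.05],
    [0, 0, -0.05],
    [0, 0, 0],
  ],
  turn=[0, 0, 0, 0],
)

```text
time: 11.85
ee_pos: [0.3902, 0.2699, 0.1216]
eef_rot: [0.801, 0.598, 0.0, 0.0]
ft_force: [1.8, -1.9, -1.0]
width: 0.0133
grip_force: 29.9
```

Request:
step_arm(
  delta_pos=[
    [0, 0, 0],
    [0, 0, 0],
    [0, 0, 0],
    [0, 0, 0],
    [0, 0, 0],
    [0, 0, 0],
  ],
  turn=[0, 0, 0, 0, 0, 0],
  grip=0.4,
)

```text
time: 12.45
ee_pos: [0.3897, 0.27, 0.1214]
eef_rot: [0.801, 0.599, 0.0, 0.0]
ft_force: [-1.0, 0.8, 1.3]
width: 0.0496
grip_force: 0.0
```

Request:
step_arm(
  delta_pos=[
    [0, 0, 0.2],
    [0, 0, 0.5],
    [0, 0, 0.8],
    [0, 0, 0.8],
    [0, 0, 0.8],
    [0, 0, 0.8],
    [0, 0, 0.8],
    [0, 0, 0.6],
    [0.5, 0, 0.5],
    [0.8, 0, 0],
    [0.8, 0, 0],
    [0.8, 0, 0],
  ],
  turn=[0, 0, 0, 0, 0, 0, 0, 0, 0, 0, 0, 0],
)

```text
time: 13.65
ee_pos: [0.4631, 0.27, 0.2676]
eef_rot: [0.801, 0.599, 0.001, 0.0]
ft_force: [0.3, 0.8, 0.7]
width: 0.0522
grip_force: 0.0
```

```bash
python3 - <<'E'
from fit import *
c0=np.array([.55,.11])
for n in("top","side"):
    c=camera(n); cv2.imwrite(f"pics/{n}1.png",c["image"][...,::-1]); np.savez(f"{n}1.npz",**c)
    w=world(c); z=w[...,2]; near=np.hypot(w[...,0]-c0[0],w[...,1]-c0[1])
    for nm,lo,hi,r in(("slab",.015,.027,.09),("plate",.034,.044,.075)):
        q=rim(w,(z>lo)&(z<hi)&(near<.12),c0,r-.015,r+.015)
        if len(q)>8: print(nm,len(q),*circ(q,r))
    d=np.hypot(w[...,0]-.39,w[...,1]-.27); p=w[(z>.135)&(z<.165)&(d<.06)]
    if len(p)>20: print(n,"handle",len(p),p.mean(0))
E
```

```text
slab 59 [0.54778183 0.11377477] 0.000902081586697176
plate 71 [0.54933183 0.10508461] 0.001019373253929784
top handle 88 [0.38367504 0.25003734 0.14862979]
slab 30 [0.55185186 0.11501501] 0.0009457982008540602
plate 60 [0.5522909  0.10609285] 0.0011131264230676216
side handle 202 [0.38916181 0.27180139 0.14713941]
```

View pics/side1.png

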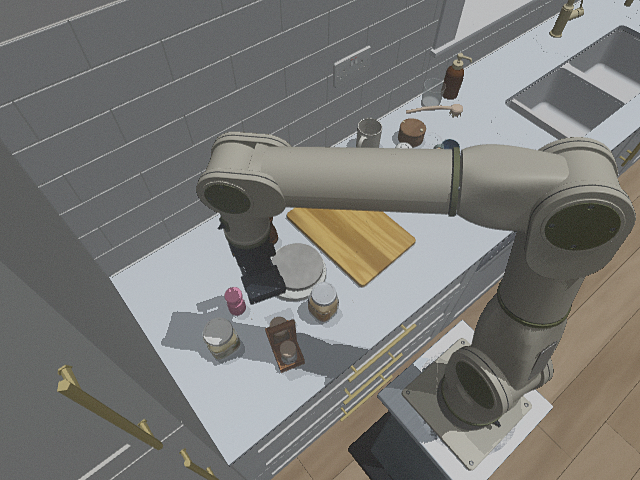

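The caddy stands upright and aside at (285,345), and the stack is unshifted. Now I go behind the plate's left rim with the fingers along x.

Request:
step_arm(
  delta_pos=[
    [0.4, -0.2, 0],
    [0.5, -0.3, 0],
    [0.5, -0.3, 0],
    [0.5, -0.3, 0],
    [0.5, -0.3, 0],
    [0.5, -0.3, 0],
    [0.4, -0.3, 0],
    [0.3, -0.2, -0.3],
    [0, 0, -0.8],
    [0, 0, -0.8],
    [0, 0, -0.8],
    [0, 0, -0.5],
  ],
  turn=[0.3, 0.3, 0.3, 0.3, 0.3, 0.3, 0.3, 0.29, 0, 0, 0, 0],
)

```text
time: 14.95
ee_pos: [0.5514, 0.2149, 0.1859]
eef_rot: [0.707, 0.707, -0.0, -0.0]
ft_force: [0.4, -0.2, -0.4]
width: 0.0521
grip_force: 0.0
```

Request:
step_arm(
  delta_pos=[
    [0, 0, 0],
    [0, 0, 0],
  ],
  turn=[0, 0],
)

```text
time: 15.15
ee_pos: [0.5523, 0.2152, 0.1874]
eef_rot: [0.707, 0.707, 0.0, 0.0]
ft_force: [0.5, -0.7, 0.6]
width: 0.0523
grip_force: 0.0
```

Request:
step_arm(
  delta_pos=[
    [0, 0, -0.7],
    [0, 0, -0.7],
    [0, 0, -0.7],
    [0, 0, -0.7],
    [0, 0, -0.7],
    [0, 0, -0.7],
    [0, 0, -0.7],
    [0, 0, -0.6],
    [0, 0, -0.4],
    [0, 0, -0.3],
    [0, 0, -0.16],
    [0, 0, 0],
  ],
  turn=[0, 0, 0, 0, 0, 0, 0, 0, 0, 0, 0, 0],
)

```text
time: 16.35
ee_pos: [0.5521, 0.215, 0.0271]
eef_rot: [0.707, 0.707, -0.0, -0.0]
ft_force: [-0.1, -0.0, 0.8]
width: 0.0523
grip_force: 0.0
```

Request:
step_arm(
  delta_pos=[
    [0, -0.3, 0.04],
    [0, -0.3, 0.04],
    [0, -0.2, 0],
    [0, -0.15, 0],
    [0, -0.15, 0],
    [0, -0.2, 0],
    [0, -0.2, 0],
    [0, -0.2, 0],
    [0.05, -0.2, 0],
    [0.05, -0.2, 0],
    [0.05, -0.2, 0],
    [0.05, -0.2, 0],
  ],
  turn=[0, 0, 0, 0, 0, 0, 0, 0, 0, 0, 0, 0],
)

```text
time: 17.55
ee_pos: [0.5572, 0.1522, 0.0294]
eef_rot: [0.707, 0.707, 0.0, -0.0]
ft_force: [-0.7, 4.9, 1.3]
width: 0.0524
grip_force: 2.1
```

```bash
cat > p.py <<'E'
from fit import *
s=read_state(); e=s["ee_pos"]; pc=np.array([e[0],e[1]-.0795]); print(e,s["ft_force"])
for n in("top","side"):
    c=camera(n); w=world(c); z=w[...,2]; x,y=w[...,0],w[...,1]; im=c["image"].astype(int)
    cv2.imwrite(f"pics/{n}_{s['time']:.1f}.png",c["image"][...,::-1])
    grey=abs(im[...,0]-im[...,2])<30
    near=np.hypot(x-pc[0],y-pc[1])
    q=rim(w,(z>.031)&(z<.045)&grey&(near<.1),pc,.06,.09)
    if len(q)>8: print(n,"plate",len(q),*circ(q,.075))
    m=near<.065; A=np.c_[x[m],y[m],np.ones(m.sum())]; ok=(z[m]>.03)&(z[m]<.05); k=np.linalg.lstsq(A[ok],z[m][ok],rcond=None)[0]
    print("tilt",k[:2],"z top",np.median(z[m][ok]))
    b=(im[...,0]-im[...,2]>60)&(z>.008)&(z<.028)&(y<.05)&(y>-.3)
    r=cv2.minAreaRect(w[b][:,:2].astype(np.float32)); print("board",np.round(r[0],3),np.round(r[1],3),r[2])
    sl=np.array([.55,.114]); ns=np.hypot(x-sl[0],y-sl[1]); q=rim(w,(z>.015)&(z<.027)&grey&(ns<.12),sl,.075,.105)
    if len(q)>8: print("slab",len(q),*circ(q,.09))
E
python3 p.py
```

```text
[0.55724754 0.15221305 0.02935213] [-0.70789338  4.87470042  1.30773839]
top plate 41 [0.55319421 0.07470598] 0.0006140034917794523
tilt [-0.00137199  0.00240069] z top 0.04038361453304229
board [ 0.567 -0.111] [0.337 0.231] 3.3718461990356445
side plate 45 [0.55741631 0.07477415] 0.0006936313646493664
tilt [-0.00024526  0.00038061] z top 0.04002779022435321
board [ 0.547 -0.113] [0.299 0.236] 3.156496047973633
slab 41 [0.55128051 0.11356568] 0.0010456397967617548
```

Request:
step_arm(
  delta_pos=[
    [0.03, -0.25, 0],
    [0.03, -0.25, 0],
    [0.03, -0.25, 0],
    [0.03, -0.25, 0],
    [0.03, -0.25, 0],
    [0.03, -0.25, 0],
    [0.03, -0.25, 0],
    [0.03, -0.25, 0],
    [0.03, -0.25, 0],
    [0.03, -0.25, 0],
    [0.03, -0.25, 0],
    [0.03, -0.25, 0],
  ],
  turn=[0, 0, 0, 0, 0, 0, 0, 0, 0, 0, 0, 0],
)

```text
time: 18.85
ee_pos: [0.5665, 0.0777, 0.0298]
eef_rot: [0.707, 0.707, 0.001, -0.0]
ft_force: [-1.3, 6.0, 5.3]
width: 0.0522
grip_force: 3.3
```

```bash
python3 p.py
```

```text
[0.56649039 0.07769404 0.02975643] [-1.29834407  6.03333532  5.28941211]
top plate 35 [5.62859113e-01 2.65616639e-04] 0.000495381681910767
tilt [-0.00608354  0.01884184] z top 0.039296355647730374
board [ 0.566 -0.112] [0.336 0.231] 3.512268543243408
slab 29 [0.54835959 0.11306978] 0.0005351324939704971
side plate 43 [ 0.56667525 -0.00072869] 0.0007751624990095102
tilt [-0.00420545  0.03973078] z top 0.03797785596773684
board [ 0.55  -0.113] [0.304 0.236] 3.4006941318511963
slab 50 [0.55071546 0.11405814] 0.0008751503006333358
```

Request:
step_arm(
  delta_pos=[
    [0, -0.25, 0],
    [0, -0.25, 0],
    [0, -0.25, 0],
    [0, -0.25, 0],
    [0, -0.25, 0],
    [0, -0.25, 0],
    [0, -0.25, 0],
    [0, -0.25, 0],
    [0, -0.25, 0],
    [0, -0.25, 0],
    [0, -0.25, 0],
    [0, -0.25, 0],
  ],
  turn=[0, 0, 0, 0, 0, 0, 0, 0, 0, 0, 0, 0],
)

```text
time: 20.15
ee_pos: [0.5663, 0.0021, 0.0295]
eef_rot: [0.707, 0.707, 0.0, 0.0]
ft_force: [-0.2, 3.7, 1.0]
width: 0.0524
grip_force: 2.0
```

```bash
python3 p.py
```

```text
[0.56632041 0.00213061 0.0294551 ] [-0.20938623  3.67126454  0.99660504]
top plate 29 [ 0.56283118 -0.07491235] 0.0005327999057631871
tilt [0.00248481 0.0031065 ] z top 0.036804771127464275
board [ 0.567 -0.113] [0.336 0.23 ] 3.1395151615142822
slab 54 [0.54816202 0.11366403] 0.000883449102368046
side plate 40 [ 0.56737465 -0.07565049] 0.0007283172768441301
tilt [0.00481193 0.00743255] z top 0.036077817145719115
board [ 0.566 -0.113] [0.338 0.237] 2.8774654865264893
slab 64 [0.55068565 0.11461688] 0.0011498363962978847
```

Request:
step_arm(
  delta_pos=[
    [0, -0.2, 0],
    [0, -0.2, 0],
    [0, -0.2, 0],
    [0, -0.2, 0],
    [0, -0.2, 0],
    [0, -0.2, 0],
    [0, -0.15, 0],
    [0, -0.1, 0],
    [0, 0, 0],
    [0, 0.3, 0],
    [0, 0.4, 0],
    [0, 0, 0],
  ],
  turn=[0, 0, 0, 0, 0, 0, 0, 0, 0, 0, 0, 0],
)

```text
time: 21.45
ee_pos: [0.566, -0.0142, 0.0294]
eef_rot: [0.706, 0.708, 0.0, -0.0]
ft_force: [0.2, -0.2, 0.1]
width: 0.0521
grip_force: 0.0
```

Request:
step_arm(
  delta_pos=[
    [0, 0, 0.3],
    [0, 0, 0.6],
    [0, 0, 0.9],
    [0, 0, 0.9],
    [0, 0, 0.9],
    [0, 0, 0.9],
    [0, 0, 0.9],
    [0, 0, 0.9],
    [0, 0, 0.9],
    [0, 0, 0.9],
    [0, 0, 0.5],
    [0, 0, 0],
  ],
  turn=[0, 0, 0, 0, 0, 0, 0, 0, 0, 0, 0, 0],
)

```text
time: 22.65
ee_pos: [0.567, -0.0163, 0.2466]
eef_rot: [0.707, 0.707, 0.001, 0.001]
ft_force: [0.0, 1.1, 0.6]
width: 0.0521
grip_force: 0.0
```

```bash
sed 's/^s=read.*/s=read_state(); pc=np.array([.565,-.111]); print(s["ee_pos"])/' p.py > p2.py
cat >> p2.py <<'E'
    d=np.hypot(x-.39,y-.27); hp=w[(z>.138)&(z<.165)&(d<.06)][:,:2]
    ev,E=np.linalg.eigh(np.cov(hp.T)); print("handle",len(hp),hp.mean(0),np.arctan2(E[1,1],E[0,1]),cv2.minAreaRect(hp.astype(np.float32))[:2])
E
python3 p2.py
```

```text
[ 0.56698387 -0.01629409  0.24662581]
top plate 22 [ 0.56355498 -0.11129156] 0.0004008648006095586
tilt [-0.00218498  0.01023487] z top 0.03652925698376408
board [ 0.573 -0.199] [0.339 0.083] 8.824270248413086
slab 70 [0.54775289 0.11462577] 0.001179014755217582
handle 210 [0.38813912 0.26860119] 1.2910343909554602 ((0.3877064287662506, 0.26925569772720337), (0.06652722507715225, 0.014309479855000973))
side plate 73 [ 0.56536282 -0.11220576] 0.0014533797275978338
tilt [ 0.00059511 -0.00013067] z top 0.03624798175889743
board [ 0.568 -0.112] [0.34  0.236] 3.554865837097168
slab 65 [0.55060547 0.114492  ] 0.0013210717152730006
handle 186 [0.38937127 0.271464  ] 1.2913592624788401 ((0.390493780374527, 0.27014195919036865), (0.06717319041490555, 0.014921307563781738))
```

Request:
step_arm(
  delta_pos=[
    [-0.2, 0.4, 0],
    [-0.5, 0.8, 0],
    [-0.5, 0.8, 0],
    [-0.5, 0.8, 0],
    [-0.5, 0.8, 0],
    [-0.5, 0.8, 0],
    [-0.5, 0.8, 0],
    [-0.5, 0.8, 0],
    [-0.5, 0.8, 0],
    [-0.5, 0.8, 0],
    [-0.5, 0.8, 0],
    [-0.5, 0.8, 0],
  ],
  turn=[-0.2, -0.2, -0.2, -0.2, -0.2, -0.2, -0.2, -0.2, -0.2, -0.2, -0.2, -0.16],
  grip=0,
)

```text
time: 23.95
ee_pos: [0.4226, 0.214, 0.2432]
eef_rot: [0.8, 0.6, -0.001, -0.0]
ft_force: [-0.2, -0.1, -0.4]
width: 0.0868
grip_force: 0.0
```

Request:
step_arm(
  delta_pos=[
    [-0.5, 0.8, 0],
    [-0.5, 0.8, 0],
    [-0.3, 0.5, 0],
    [-0.1, 0.15, 0],
    [0, 0, 0],
    [0, 0, 0],
  ],
  turn=[0, 0, 0, 0, 0, 0],
)

```text
time: 24.55
ee_pos: [0.3891, 0.269, 0.2439]
eef_rot: [0.8, 0.6, -0.0, -0.0]
ft_force: [-0.1, -0.3, -0.2]
width: 0.0868
grip_force: 0.0
```

Request:
step_arm(
  delta_pos=[
    [0, 0, -0.3],
    [0, 0, -0.6],
    [0, 0, -0.6],
    [0, 0, -0.6],
    [0, 0, -0.6],
    [0, 0, -0.6],
    [0, 0, -0.6],
    [0, 0, -0.5],
    [0, 0, -0.3],
    [0, 0, -0.2],
    [0, 0, 0],
  ],
  turn=[0, 0, 0, 0, 0, 0, 0, 0, 0, 0, 0],
)

```text
time: 25.65
ee_pos: [0.3885, 0.2699, 0.1214]
eef_rot: [0.8, 0.6, -0.0, -0.0]
ft_force: [-0.2, -0.1, 0.2]
width: 0.0869
grip_force: 0.0
```

Request:
step_arm(
  delta_pos=[
    [0, 0.04, 0],
    [0, 0, 0],
    [0, 0, 0],
    [0, 0, 0],
    [0, 0, 0],
    [0, 0, 0],
    [0, 0, 0],
    [0, 0, 0],
    [0, 0, 0],
    [0, 0, 0],
    [0, 0, 0],
    [0, 0, 0],
  ],
  turn=[0, 0, 0, 0, 0, 0, 0, 0, 0, 0, 0, 0],
  grip=1,
)

```text
time: 26.85
ee_pos: [0.3888, 0.2708, 0.1217]
eef_rot: [0.8, 0.6, -0.0, 0.0]
ft_force: [1.4, -0.6, -1.6]
width: 0.0134
grip_force: 30.0
```

Request:
step_arm(
  delta_pos=[
    [0, 0, 0.1],
    [0, 0, 0.2],
    [0, 0, 0.4],
    [0, 0, 0.5],
    [0, 0, 0.6],
    [0, 0, 0.6],
    [0, 0, 0.6],
    [0, 0, 0.6],
    [0, 0, 0.6],
    [0, 0, 0.6],
    [0, 0, 0.5],
    [0, 0, 0.3],
  ],
  turn=[0, 0, 0, 0, 0, 0, 0, 0, 0, 0, 0, 0],
)

```text
time: 28.05
ee_pos: [0.3889, 0.2712, 0.2632]
eef_rot: [0.8, 0.6, 0.001, 0.0]
ft_force: [1.4, 0.1, -5.4]
width: 0.0135
grip_force: 30.0
```

Request:
step_arm(
  delta_pos=[
    [0.1, 0, 0],
    [0.25, 0, 0],
    [0.4, -0.1, 0],
    [0.5, -0.25, 0],
    [0.5, -0.4, 0],
    [0.5, -0.5, 0],
    [0.5, -0.5, 0],
    [0.5, -0.5, 0],
    [0.5, -0.5, 0],
    [0.5, -0.5, 0],
    [0.5, -0.5, 0],
    [0.5, -0.5, 0],
  ],
  turn=[0, 0, 0, 0, 0, 0, 0, 0, 0, 0, 0, 0],
)

```text
time: 29.25
ee_pos: [0.521, 0.1636, 0.2618]
eef_rot: [0.8, 0.6, 0.0, 0.0]
ft_force: [-0.0, 0.6, -5.1]
width: 0.0138
grip_force: 30.0
```

Request:
step_arm(
  delta_pos=[
    [0.5, -0.5, 0],
    [0.5, -0.5, 0],
    [0.4, -0.5, 0],
    [0.2, -0.45, 0],
    [0.07, -0.08, 0],
    [0, 0, 0],
    [0, 0, 0],
    [0, 0, 0],
  ],
  turn=[0, 0, 0, 0, 0, 0, 0, 0],
)

```text
time: 30.05
ee_pos: [0.5613, 0.1148, 0.262]
eef_rot: [0.8, 0.601, 0.0, 0.0]
ft_force: [-0.3, 0.7, -5.5]
width: 0.0138
grip_force: 30.0
```

Request:
step_arm(
  delta_pos=[
    [-0.15, 0, 0],
    [-0.2, 0, -0.1],
    [-0.12, 0, -0.3],
    [0, 0, -0.5],
    [0, 0, -0.6],
    [0, 0, -0.6],
    [0, 0, -0.6],
    [0, 0, -0.6],
    [0, 0, -0.5],
    [0, 0, -0.4],
    [0, 0, -0.2],
    [0, 0, 0],
  ],
  turn=[0, 0, 0, 0, 0, 0, 0, 0, 0, 0, 0, 0],
)

```text
time: 31.25
ee_pos: [0.5497, 0.1139, 0.1512]
eef_rot: [0.8, 0.6, -0.0, -0.0]
ft_force: [0.1, -0.6, -5.2]
width: 0.0135
grip_force: 30.0
```

Request:
step_arm(
  delta_pos=[
    [0, 0, -0.1],
    [0, 0, -0.07],
    [0, 0, -0.05],
    [0, 0, -0.05],
    [0, 0, -0.05],
    [0, 0, 0],
    [0, 0, 0],
  ],
  turn=[0, 0, 0, 0, 0, 0, 0],
)

```text
time: 31.95
ee_pos: [0.5499, 0.114, 0.1439]
eef_rot: [0.8, 0.6, 0.0, 0.0]
ft_force: [0.2, -0.3, -7.2]
width: 0.0136
grip_force: 30.0
```

Request:
step_arm(
  delta_pos=[
    [0, 0, -0.04],
    [0, 0, -0.04],
    [0, 0, 0],
    [0, 0, 0],
  ],
  turn=[0, 0, 0, 0],
)

```text
time: 32.35
ee_pos: [0.5506, 0.114, 0.1435]
eef_rot: [0.8, 0.6, 0.001, 0.001]
ft_force: [-3.1, -2.0, 9.5]
width: 0.0135
grip_force: 30.0
```

Contact is made, so I release, rise and check.

Request:
step_arm(
  delta_pos=[
    [0, 0, 0.03],
    [0, 0, 0],
    [0, 0, 0],
    [0, 0, 0],
    [0, 0, 0],
    [0, 0, 0],
  ],
  turn=[0, 0, 0, 0, 0, 0],
  grip=0.4,
)

```text
time: 32.95
ee_pos: [0.5499, 0.114, 0.1425]
eef_rot: [0.8, 0.6, 0.0, -0.0]
ft_force: [0.2, 0.2, 0.3]
width: 0.0497
grip_force: 0.0
```

Request:
step_arm(
  delta_pos=[
    [0, 0, 0.2],
    [0, 0, 0.5],
    [0, 0, 0.8],
    [0, 0, 0.8],
    [0, 0, 0.8],
    [0, 0, 0.8],
    [0, 0, 0.8],
    [0, -0.4, 0.6],
    [0, -0.8, 0.3],
    [0, -1, 0],
    [0, -1, 0],
    [0, -1, 0],
  ],
  turn=[0, 0, 0, 0, 0, 0, 0, 0, 0, 0, 0, 0],
)

```text
time: 34.15
ee_pos: [0.5498, 0.0072, 0.2833]
eef_rot: [0.8, 0.6, 0.0, 0.0]
ft_force: [1.0, 0.2, -0.4]
width: 0.0526
grip_force: 0.0
```

Request:
step_arm(
  delta_pos=[
    [-0.5, -1, 0],
    [-0.5, -1, 0],
    [-0.5, -1, 0],
    [-0.5, -1, 0],
    [-0.5, -1, 0],
    [-0.5, -1, 0],
    [0, -1, 0],
    [0, -1, 0],
    [0, -1, 0],
    [0, -0.5, 0],
    [0, 0, 0],
  ],
  turn=[0, 0, 0, 0, 0, 0, 0, 0, 0, 0, 0],
)

```text
time: 35.25
ee_pos: [0.4744, -0.2303, 0.2826]
eef_rot: [0.801, 0.599, 0.0, -0.0]
ft_force: [0.4, 0.1, 0.3]
width: 0.052
grip_force: 0.0
```

```bash
sed -e 's/x-.39,y-.27/x-.55,y-.114/' -e 's/z>.138)&(z<.165)/z>.16)\&(z<.187)/' p2.py > p3.py; sed -i 's#pics/{n}_.*png#pics/{n}_end.png#' p3.py; python3 p3.py
```

```text
[ 0.47439327 -0.23032322  0.28259707]
top plate 73 [ 0.56339014 -0.1126943 ] 0.0011084699315705021
tilt [0.00146409 0.00121536] z top 0.036503358294641464
board [ 0.566 -0.112] [0.336 0.231] 3.4426703453063965
slab 60 [0.54784068 0.11370503] 0.0009414080994769106
handle 208 [0.5469618  0.11294242] 1.2837888128846846 ((0.5477588176727295, 0.11376288533210754), (0.06820673495531082, 0.01421508938074112))
side plate 73 [ 0.56561999 -0.11220905] 0.0016412848032525545
tilt [0.00090316 0.00100587] z top 0.03609474077831343
board [ 0.568 -0.112] [0.341 0.235] 3.4085443019866943
slab 62 [0.55065839 0.11492137] 0.001430576329997095
handle 156 [0.54812944 0.11522473] 1.2848882367785381 ((0.5496818423271179, 0.11373312026262283), (0.06644625961780548, 0.016465924680233))
```

View pics/side_end.png

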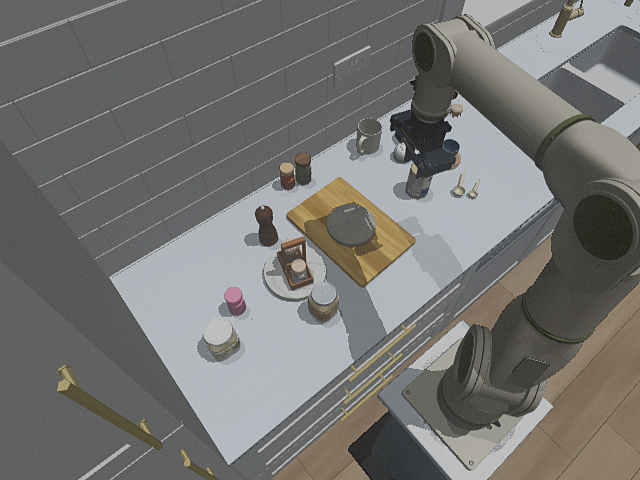

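The caddy stands centred on the slab at (295,268), with the jars upright. The plate lies mid-board at (352,225), and everything else is in place.

```bash
python3 -c "
from bench import *
print(close_job())"
```

```text
the job is handed in; nothing more can be done
None
```

The job is handed in: the plate lies flat in the middle of the board, the caddy is back on the slab within about 3 mm of its centre with both jars upright, and no bystander looked moved in the last picture; the judge's verdict was not shown.

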